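Plug the sensor, find the filled cartridge by weight and present it

ROBOT

A 6-joint arm with a two-finger parallel gripper is mounted at the origin on the work surface. World frame = base frame: x ahead of the robot, y to its left, z up, the work surface at z = 0. Lengths are in m, angles in rad, forces in N, time in s.
With the tool pointing down it reaches from about 0.35 to 0.775 m from the base axis. Payload 7.3 kg.
Tool frame: the origin (TCP) lies at the very end of the fingers, on their centre line; the grasp point (between the pads) lies 19 mm behind it; z points along the fingers, y is the line along which they close (so a half turn about z gives the same grasp; the last joint's range is limited). The gripper opens to 92 mm and grips with 3 to 60 N. Pads are 19 mm wide; open, the fingers measure 130 mm over their backs; the gripper's body (75 mm by 190 mm) begins 47 mm behind the grasp point.
Start: joints at [1.067, 0.342, 1.524, -0, 1.275, -0.146], TCP at [0.184, 0.492, 0.227] pointing down, gripper open.
Joint ranges: [-2.53, 2.53], [-0.77, 2.02], [0.04, 2.7], [-1, 4.14], [0.28, 2.66], [-3.11, 3.11]. Speed limits (rad/s): [2.57, 2.57, 3.14, 3.14, 3.14, 3.14].

INTERFACE

Orientations are given as [roll, pitch, yaw] about the fixed x, y, z axes, in that order (R = Rz(yaw) Ry(pitch) Rx(roll)).
In Python, from cell import robot gives the robot as it stands. The module is installed in compiled form; this text tells all that it offers.
- The arm moves only by the tool arm_command, never from a script. Its argument "moves" is a list of rows, each a list of 3 entries, a list of its own where there are three numbers: the shift along the tool's x, y, z in m, then the turn, a rotation vector about the tool's x, y, z in rad, then the finger opening in m, from 0 to 0.0918. In form: [[[dx, dy, dz], [ax, ay, az], claw], ...]. A call has exactly 5 rows; each row is the pose to reach, as a shift and turn from the pose commanded when the call began, along the tool's axes at that moment; what a row does not reach only later rows make up. A row lasts 1/10 s, in which the tool goes at most 50 mm and 8.59 degrees, less where a joint would pass 70% of its speed; a pose out of reach is approached as far as the arm can. A call with a gripper value outside its range is refused whole. The fingers move at their own pace and stop on an object; "squeeze" is the grip in N (left out, the last holds). Time passes only in rows, so rows that repeat a pose let the fingers close, or fill a call up. It gives the time, the measured TCP pose, the force, the opening and the grip force at its end, in the units of the state.
- robot.observe(): the state, without advancing time (a new reading comes with each control period).
- robot.read_camera(name): name is "side" or "top" or "wrist"; returns the picture (400x640x3 uint8, red, green, blue); there is no depth.
- robot.camera_model(name): a dict with "fx", "fy", "cx", "cy" (pixels), "k1" (the pictures are not rectified: a ray, as slopes to the right and down, at radius r is drawn at 1 + k1 r^2 times it, then the intrinsics apply), "R" (3x3) and "t" (3): a world point X has camera coordinates R X + t. Camera axes: x right, y down, z forward; pixel columns grow to the right and rows downward; lengths in m; the calibration is good to about 2 mm. A picture is of the moment at which its call begins: read the wrist's pose just before it. camera_model takes no time and is no camera call; for the wrist camera it gives the pose at the moment of the call.
- robot.hand_in(): hands the job in; it is judged then, once.
The state is a dict: "time": time; "qpos": joint angles; "qvel": joint speeds; "joint_efforts": joint torques, N m; "tool_pos": TCP position; "tool_rot": TCP orientation; "contact_force": force on the tool from outside, world axes, zero at the start; "torque": the same for the moment, N m; "opening": finger opening in m; "grip_force": force on a finger pad.
Only numpy, scipy, OpenCV 4.12 (cv2) and the standard library are available. Lean on these libraries where they do the work, as an engineer would, in place of code of your own. Each camera call takes 0.05 s, during which the arm holds its last target. There are 200 camera calls.

TASK

Get the filter head ready: push the sensor plug fully home, square, into the rectangular port of the filter head and let go of it. Then lift the two filter cartridges clear of the bench in turn to feel which is the heavier (it has its core inside; the other is an empty shell), leaving the lighter one standing upright on the bench. Finish while holding the heavier one still and upright in the gripper, centred over the head's open cup with its foot a few centimetres above the rim, clear of the head, and do not push the other loose things on the bench about.

Things in the scene. Friction and masses are not known exactly. Their poses are not given: they have to be found in the camera images.
- plug_mid (a point): Sensor plug, a loose white block standing on its shank on the bench, 69 mm high in all. Upper block 34 (its x) x 44 (its y) x 44 mm high; below it a shank 26 (x) x 34 (y) x 25 mm long, its last 6 mm stepped in to 20 x 28 mm as a lead-in. This point is the centre of the upper block, 22 mm above the upper block's underside, 47 mm above the shank's foot. z up. It fits either way round (half a turn about z). Weighs 70 g.
- port (a point): Centre of the mouth of the rectangular port in the top face of the fixed white filter head block (block 100 x 190 x 38 mm high, long side along its y; it stands on the bench). Opening 30 (its x) x 38 (its y) mm, 29 mm deep, mouth chamfered 3 mm; x and y are the block's, z up. With the plug home, the underside of its upper block lies on the block's top face, plug x along port x.
- cup (a point): Centre of the rim plane of the open round cup on the same block, 95 mm from the port along the block's +y. Cup 80 mm across outside, 72 mm inside, its rim 20 mm above the block's top face (58 mm above the bench). z up.
- cart_1_mid (a point): One of two outwardly identical closed white filter cartridges standing upright on the bench: cylinder 48 mm across and 70 mm high, then a shallow shoulder and a nipple 16 mm across, 80 mm high in all. This point is on its axis half-way up, 40 mm above its foot; z along its axis, upward. The shell weighs about 70 g; one of the two, not known beforehand, has a ceramic core of 160 to 240 g closed up inside, standing on its inner floor (part cart_1_c0).
- cart_2_mid (a point): The other of two outwardly identical closed white filter cartridges standing upright on the bench: cylinder 48 mm across and 70 mm high, then a shallow shoulder and a nipple 16 mm across, 80 mm high in all. This point is on its axis half-way up, 40 mm above its foot; z along its axis, upward. The shell weighs about 70 g; one of the two, not known beforehand, has a ceramic core of 160 to 240 g closed up inside, standing on its inner floor (part cart_2_c0).
- valve: Bystander, loose, leave it alone: solenoid valve: white block with a black coil on top, 36 x 60 x 54 mm high. Origin at the centre of its underside.
- elbow: Bystander, loose, leave it alone: white elbow fitting, about 30 x 25 x 37 mm high. Origin at the centre of its underside.
- shell: Bystander, loose, leave it alone: empty white connector shell lying flat, 90 x 34 x 24 mm high. Origin at the centre of its underside.
- tin: Bystander, loose, leave it alone: small flat steel tin, 60 mm across, 28 mm high. Origin at the centre of its underside.
- dish: Bystander, loose, leave it alone: spare open white dish lying on the bench, 84 mm across, 22 mm high (not the head's cup). Origin at the centre of its underside.
- spanner: Bystander, loose, leave it alone: steel spanner lying flat, 150 mm long. Origin at the centre of its underside.
There are look-alikes about, which are no part of the job. What is shaped like the part that bears cart_2_mid but yellow is not meant.

How it is judged:
On the way, in this order (a step that is already met when the one before it is completed fails the run):
1. the sensor plug is fully home in the port and let go (z of plug_mid in the frame of port between 0.015 and 0.0245 m and horizontal distance between plug_mid and port below 0.005 m and angle between the x axis of plug_mid and the x axis of port, either way round below 0.15 rad and angle between plug_mid's own z axis and vertical below 0.08 rad and contact force between the fingers and plug below 0.1 N), for 0.2 s.
2. the lighter cartridge has been lifted clear of the bench in the fingers (((height (world z) of cart_1_mid above 0.052 m and contact force between cart_1_c0 and anything else below 0.7 N and contact force between the fingers and cart_1 above 0.3 N) or (height (world z) of cart_2_mid above 0.052 m and contact force between cart_2_c0 and anything else below 0.7 N and contact force between the fingers and cart_2 above 0.3 N))), for 0.25 s.
At the end, for the whole second after the job is handed in: Plug home (body within 2.5 mm of the block), released. Cartridge with the core held still in the fingers, within 10 degrees of upright, axis within 18 mm of the cup's centre, foot 5 to 80 mm above the rim, off the head. The lighter one, lifted 12 mm on the way, stands released on the bench (all of step 1 and ((contact force between cart_1_c0 and anything else above 0.7 N and contact force between cart_2_c0 and anything else below 0.7 N and horizontal distance between cart_1_mid and cup below 0.018 m and z of cart_1_mid in the frame of cup between 0.045 and 0.12 m and angle between cart_1_mid's own z axis and vertical below 0.17 rad and contact force between the fingers and cart_1 above 0.5 N and contact force between cart_1 and head below 0.05 N and linear speed of each of cart_1, cart_2 below 0.03 m/s and height (world z) of cart_2_mid between 0.034 and 0.046 m and angle between cart_2_mid's own z axis and vertical below 0.1 rad and contact force between the fingers and cart_2 below 0.1 N) or (contact force between cart_2_c0 and anything else above 0.7 N and contact force between cart_1_c0 and anything else below 0.7 N and horizontal distance between cart_2_mid and cup below 0.018 m and z of cart_2_mid in the frame of cup between 0.045 and 0.12 m and angle between cart_2_mid's own z axis and vertical below 0.17 rad and contact force between the fingers and cart_2 above 0.5 N and contact force between cart_2 and head below 0.05 N and linear speed of each of cart_2, cart_1 below 0.03 m/s and height (world z) of cart_1_mid between 0.034 and 0.046 m and angle between cart_1_mid's own z axis and vertical below 0.1 rad and contact force between the fingers and cart_1 below 0.1 N))); the arm keeps its last pose, push and grip.
It fails at once if a loose bystander is pushed more than 30 mm (distance of any of valve, elbow, shell, tin, dish, spanner from where it was at the start of the episode above 0.03 m).
It also fails if it takes over 72 s, if anything falls off the work surface, if the arm or the gripper's body presses on something with over 40 N, if the wrist force passes 120 N, or if a joint passes its speed limit or range.

## Working session

There is one attempt and no reset: what is moved stays moved. The work goes in short steps, Python scripts to look and compute and a tool call to move; the robot and the scene stay as the last step left them, time stands still between calls to the robot, and variables do not carry over. Pictures are saved under pics/ and viewed, at most 10 in all, crops included, and the job is handed in when it is done.

Besides the shell and the picture viewer there is one more tool, called after "Request:" as name(argument=value, ...) on one line, values as JSON. arm_command: Moves the arm, as the interface text tells. Its arguments: {"type":"object","properties":{"moves":{"type":"array"},"squeeze":{"type":"number"}},"required":["moves"]}

```bash
mkdir -p pics; cat > h.py <<'E'
import numpy as np, cv2
from cell import robot
from scipy.spatial.transform import Rotation as Ro
def ray(m,u,v):
    xd=np.array([(u-m['cx'])/m['fx'],(v-m['cy'])/m['fy']]); x=xd.copy()
    for _ in range(30): x=xd/(1+m['k1']*(x@x))
    R=np.array(m['R']);t=np.array(m['t'])
    return -R.T@t, R.T@np.array([x[0],x[1],1.])
def onplane(m,u,v,z):
    o,d=ray(m,u,v); return o+d*(z-o[2])/d[2]
def proj(m,X):
    c=np.array(m['R'])@np.asarray(X,float)+np.array(m['t']); x=c[:2]/c[2]; x=x*(1+m['k1']*(x@x))
    return np.array([x[0]*m['fx']+m['cx'],x[1]*m['fy']+m['cy']])
E
python3 - <<'E'
from h import *
import pickle
d={}
for n in ['side','top','wrist']:
    m=robot.camera_model(n); im=robot.read_camera(n); d[n]=(m,im)
    cv2.imwrite(f'pics/{n}0.png',im[:,:,::-1]); print(n,m)
pickle.dump(d,open('d0.pkl','wb')); print(robot.observe())
E
```

```text
side {'fx': 433.4797886764382, 'fy': 433.4797886764382, 'cx': 312.7044957076139, 'cy': 201.7558820377841, 'k1': 0.013387344653531062, 'R': array([[-0.96278279, -0.27018465,  0.00704015],
       [-0.19163573,  0.66404794, -0.72271438],
       [ 0.19059133, -0.69716611, -0.69111096]]), 't': array([0.48188387, 0.1836735 , 1.03730568])}
top {'fx': 433.27653308227747, 'fy': 433.27653308227747, 'cx': 317.92617442291356, 'cy': 202.47896094005307, 'k1': 0.03520816993920227, 'R': array([[ 0.02222106, -0.9993765 ,  0.02743796],
       [-0.98556332, -0.02650495, -0.16721973],
       [ 0.16784271, -0.02332605, -0.98553778]]), 't': array([-0.0582376 ,  0.53913898,  1.29269941])}
wrist {'fx': 300.91556363136743, 'fy': 300.91556363136743, 'cx': 320.9368547965467, 'cy': 197.760097910603, 'k1': -0.0016934064730535427, 'R': array([[ 0.34896415,  0.93713417, -0.00189124],
       [ 0.89275233, -0.33182245,  0.30477391],
       [ 0.28498649, -0.10804357, -0.95242285]]), 't': array([-0.52500212, -0.03835395,  0.39128791])}
{'time': 0.15, 'qpos': array([ 1.06695029e+00,  3.42550162e-01,  1.52477692e+00, -2.03458892e-05,
        1.27538400e+00, -1.45992562e-01]), 'qvel': array([ 1.08888693e-04, -2.04646872e-03, -3.62346335e-03, -3.15385572e-04,
        4.11273771e-04, -3.10367510e-05]), 'joint_efforts': array([ 1.31333858e-03, -4.31468296e+01, -2.44352031e+01,  7.18146516e-02,
        5.37125696e-02, -1.04388323e-04]), 'tool_pos': array([0.18372776, 0.49149026, 0.22621832]), 'tool_rot': array([-3.14048329e+00, -1.43451522e-04,  2.78374503e+00]), 'contact_force': array([-0.26149789,  0.41230672, -0.27836762]), 'torque': array([-0.039719  ,  0.04692514, -0.04241353]), 'grip_force': 0.0, 'opening': 0.09144418480717073}
```

View pics/top0.png

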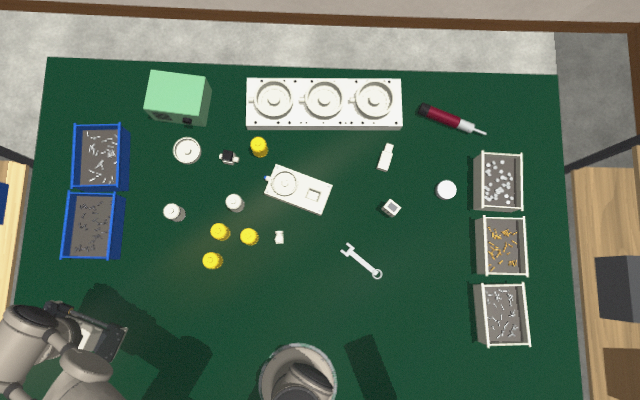

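View pics/side0.png

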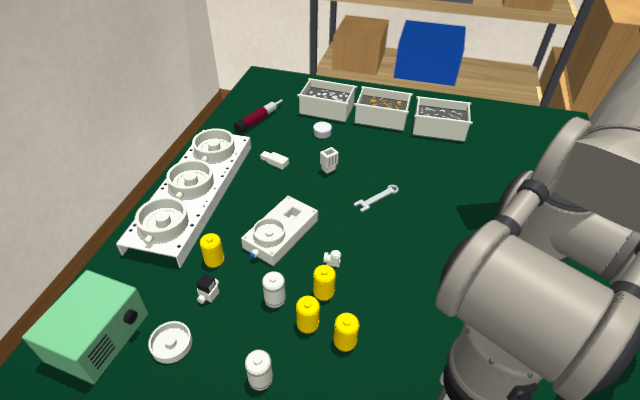

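The top view shows the head at about (298,189), with its cup at (285,182) and port at (313,195). 

Candidates:
- **Plug:** white block (392,208), against the elbow (280,237), shell (386,157), valve (229,156) and tin (446,190).
- **Cartridges:** white (174,212) and (234,203), against yellow ones at (259,146), (220,231), (249,237) and (212,260), which are not meant.

I choose the white block at (392,208) and the two white cylinders.

```bash
python3 - <<'E'
from h import *
import pickle
d=pickle.load(open('d0.pkl','rb'))
for n,zs in [('top',[('plug',375,190,412,225),('head',255,155,340,222),('c1',155,195,192,228),('c2',222,190,248,215)]),('side',[('plug',312,140,348,180),('c1',238,342,282,396),('c2',255,264,292,312)])]:
    m,im=d[n]
    hsv=cv2.cvtColor(im,cv2.COLOR_RGB2HSV); mask=((hsv[...,1]<70)&(hsv[...,2]>80)).astype(np.uint8)
    for k,a,b,c,e in zs:
        mm=np.zeros_like(mask); mm[b:e,a:c]=mask[b:e,a:c]
        cs=cv2.findContours(mm,cv2.RETR_EXTERNAL,cv2.CHAIN_APPROX_NONE)[0]; q=max(cs,key=cv2.contourArea)
        x,y,w,h=cv2.boundingRect(q); M=cv2.moments(q)
        print(n,k,(x,y,w,h),cv2.contourArea(q),np.round([M['m10']/M['m00'],M['m01']/M['m00']],1))
        if k=='head':
            r=cv2.minAreaRect(q); P=[onplane(m,*p,0.038)[:2] for p in cv2.boxPoints(r)]; print(np.round(P,3))
        if k[0]=='c':
            print(np.round(onplane(m,M['m10']/M['m00'],M['m01']/M['m00'],0.04),3))
        if k=='plug': print(np.round(onplane(m,M['m10']/M['m00'],M['m01']/M['m00'],0.045),3))
m,im=d['top']; A=cv2.resize(im[185:230,370:415],(400,400),interpolation=cv2.INTER_CUBIC)
B=cv2.resize(d['side'][1][140:185,306:351],(400,400),interpolation=cv2.INTER_CUBIC)
C=cv2.resize(im[155:225,260:340],(400,350),interpolation=cv2.INTER_CUBIC)
C=cv2.copyMakeBorder(C,0,0,0,0,0)
o=np.zeros((750,800,3),np.uint8);o[:400,:400]=A;o[:400,400:]=B;o[400:,:400]=C
cv2.imwrite('pics/crop1.png',cv2.resize(o,(640,600))[:,:,::-1])
E
```

```text
top plug (381, 199, 21, 18) 200.0 [391.  207.8]
[ 0.53  -0.272  0.045]
top head (262, 164, 71, 52) 2114.5 [296.7 189.5]
[[ 0.529  0.149]
 [ 0.67   0.105]
 [ 0.602 -0.091]
 [ 0.463 -0.043]]
top c1 (163, 203, 23, 19) 296.0 [173.8 212.1]
[0.5   0.394 0.04 ]
top c2 (225, 193, 20, 20) 262.5 [234.7 202.6]
[0.534 0.212 0.04 ]
side plug (320, 147, 19, 27) 353.0 [328.7 159.3]
[ 0.526 -0.267  0.045]
side c1 (245, 349, 28, 42) 868.0 [258.7 369.4]
[0.498 0.393 0.04 ]
side c2 (262, 271, 24, 37) 675.5 [273.6 288.9]
[0.531 0.212 0.04 ]
```

View pics/crop1.png

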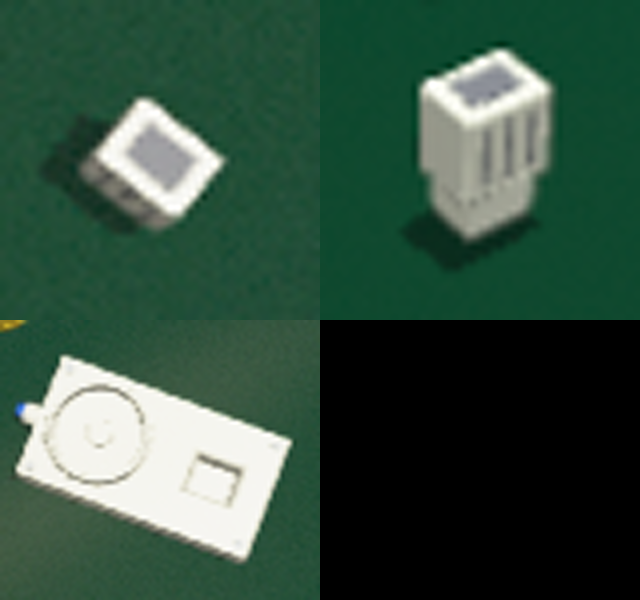

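```bash
cat >> h.py <<'E'
def T():
    s=robot.observe(); return np.array(s['tool_pos']),Ro.from_euler('xyz',s['tool_rot'])
def go(p,yawdeg):
    p0,r0=T(); r=Ro.from_euler('xyz',[np.pi,0,np.radians(yawdeg)])
    print('shift',np.round(r0.inv().apply(np.array(p)-p0),4),'turn',np.round((r0.inv()*r).as_rotvec(),4),'pos',np.round(p0,4),'yaw',round(np.degrees(r0.as_euler('xyz')[2]),2))
E
python3 - <<'E'
from h import *
m=robot.camera_model('wrist');p,r=T();R=np.array(m['R']);c=-R.T@m['t']
print('cam in tool',r.inv().apply(c-p),'axis',r.inv().apply(R[2]),'xcam',r.inv().apply(R[0]))
mt=robot.camera_model('top');print('port',onplane(mt,313.2,195,.038),'cup',onplane(mt,284.7,182.5,.05))
go([.53,.05,.28],71); go([.48,.22,.26],120)
E
```

```text
cam in tool [ 0.08341034  0.00075899 -0.15722885] axis [-3.04942891e-01 -1.12692556e-04  9.52370632e-01] xcam [1.38062962e-03 9.99998890e-01 5.60396974e-04]
port [ 0.56505135 -0.02992343  0.038     ] cup [0.59975747 0.05943575 0.05      ]
shift [-0.479  -0.2923 -0.0535] turn [-1.0000e-03  7.0000e-04  1.5446e+00] pos [0.1837 0.4915 0.2262] yaw 159.5
shift [-0.3726 -0.1506 -0.0337] turn [-1.100e-03  2.000e-04  6.893e-01] pos [0.1837 0.4915 0.2262] yaw 159.5
```

Request:
arm_command(moves=[[[-0.034, -0.022, 0], [0, 0, 0.103], 0.09], [[-0.069, -0.044, 0], [0, 0, 0.206], 0.09], [[-0.103, -0.067, 0], [0, 0, 0.309], 0.09], [[-0.137, -0.089, 0], [0, 0, 0.412], 0.09], [[-0.172, -0.111, 0], [0, 0, 0.515], 0.09]])

```text
time: 0.65
tool_pos: [0.3066, 0.3261, 0.2266]
tool_rot: [-3.141, -0.0, 2.265]
contact_force: [1.4, 1.4, -0.7]
opening: 0.0902
grip_force: 0.0
```

Request:
arm_command(moves=[[[-0.041, -0.002, 0], [0, 0, 0.103], 0.09], [[-0.082, -0.005, 0], [0, 0, 0.206], 0.09], [[-0.122, -0.007, 0], [0, 0, 0.309], 0.09], [[-0.163, -0.01, 0], [0, 0, 0.412], 0.09], [[-0.204, -0.012, 0], [0, 0, 0.515], 0.09]])

```text
time: 1.15
tool_pos: [0.4286, 0.162, 0.2267]
tool_rot: [-3.142, -0.0, 1.749]
contact_force: [0.2, 0.6, 0.1]
opening: 0.0896
grip_force: 0.0
```

Request:
arm_command(moves=[[[-0.05, 0.018, 0], [0, 0, 0.103], 0.09], [[-0.1, 0.036, 0], [0, 0, 0.206], 0.09], [[-0.15, 0.054, 0], [0, 0, 0.309], 0.09], [[-0.184, 0.09, 0], [0, 0, 0.515], 0.09], [[-0.184, 0.09, 0], [0, 0, 0.515], 0.09]])

```text
time: 1.65
tool_pos: [0.5529, -0.005, 0.2258]
tool_rot: [3.14, 0.001, 1.23]
contact_force: [-1.1, -0.8, 0.1]
opening: 0.0903
grip_force: 0.0
```

```bash
python3 - <<'E'
from h import *
import pickle
m=robot.camera_model('wrist');im=robot.read_camera('wrist')
pickle.dump((m,im),open('w1.pkl','wb'))
cv2.imwrite('pics/w1.png',im[:,:,::-1]); go([.53,-.25,.24],49)
print(proj(m,[.565,-.03,.038]),proj(m,[.5975,.0596,.058]))
E
```

```text
shift [-0.2392  0.0615 -0.0142] turn [1.000e-04 4.000e-04 3.744e-01] pos [ 0.5521 -0.004   0.2257] yaw 70.45
[337.52134609 191.67667243] [340.83197781 109.15399213]
```

View pics/w1.png

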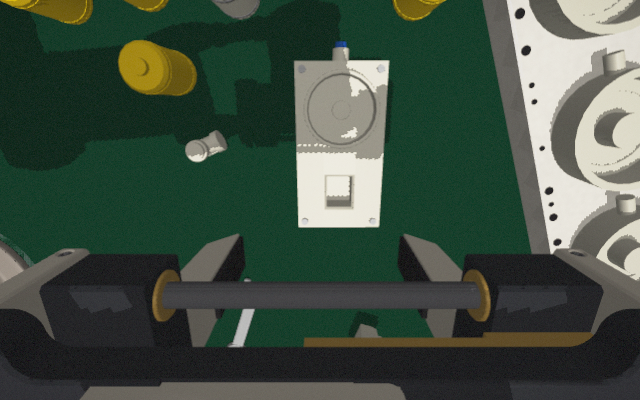

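```bash
python3 - <<'E'
from h import *
import pickle
m,im=pickle.load(open('w1.pkl','rb'))
hsv=cv2.cvtColor(im,cv2.COLOR_RGB2HSV); mask=(hsv[...,1]<90).astype(np.uint8); mm=np.zeros_like(mask); mm[50:235,285:400]=mask[50:235,285:400]
mm=cv2.morphologyEx(mm,cv2.MORPH_OPEN,np.ones((25,25),np.uint8))
q=max(cv2.findContours(mm,cv2.RETR_EXTERNAL,cv2.CHAIN_APPROX_NONE)[0],key=cv2.contourArea)
P=cv2.approxPolyDP(q,5,True)[:,0]; W=np.array([onplane(m,*p,.038)[:2] for p in P]); print(P.tolist(),np.round(W,4).tolist(),np.round(np.linalg.norm(W-np.roll(W,-1,0),axis=1),4))
g=cv2.cvtColor(im,cv2.COLOR_RGB2GRAY)
print('row192',g[192,318:362].tolist()); print('row183',g[183,318:362].tolist()); print('col333',g[168:216,333].tolist()); print('col345',g[168:216,345].tolist())
cv2.imwrite('pics/port.png',cv2.resize(im[165:220,310:370],(600,550),interpolation=cv2.INTER_NEAREST)[:,:,::-1])
E
```

```text
[[294, 60], [298, 227], [378, 227], [388, 60]] [[0.5677, 0.1221], [0.5041, -0.0571], [0.5979, -0.0903], [0.6608, 0.0892]] [0.1902 0.0995 0.1902 0.0987]
row192 [234, 233, 233, 232, 234, 233, 213, 186, 214, 232, 235, 235, 234, 235, 235, 235, 235, 235, 235, 234, 235, 235, 235, 234, 235, 234, 234, 235, 234, 234, 229, 170, 91, 137, 177, 192, 218, 232, 233, 233, 232, 232, 233, 233]
row183 [233, 233, 233, 234, 233, 234, 218, 190, 208, 230, 234, 235, 234, 235, 235, 234, 235, 234, 234, 235, 235, 234, 234, 234, 234, 235, 235, 235, 234, 234, 235, 189, 97, 123, 169, 193, 218, 231, 233, 234, 234, 232, 232, 233]
col333 [235, 234, 235, 234, 235, 235, 224, 200, 221, 233, 236, 235, 235, 234, 234, 234, 235, 235, 235, 235, 234, 235, 234, 235, 235, 234, 235, 184, 150, 148, 150, 143, 116, 110, 109, 111, 108, 109, 142, 184, 197, 216, 231, 233, 234, 234, 234, 234]
col345 [234, 235, 235, 235, 235, 235, 226, 203, 223, 233, 234, 234, 235, 234, 235, 235, 235, 234, 235, 235, 235, 234, 235, 235, 235, 234, 235, 235, 183, 150, 148, 139, 119, 108, 108, 112, 110, 111, 139, 184, 195, 213, 231, 233, 233, 233, 233, 234]
```

View pics/port.png

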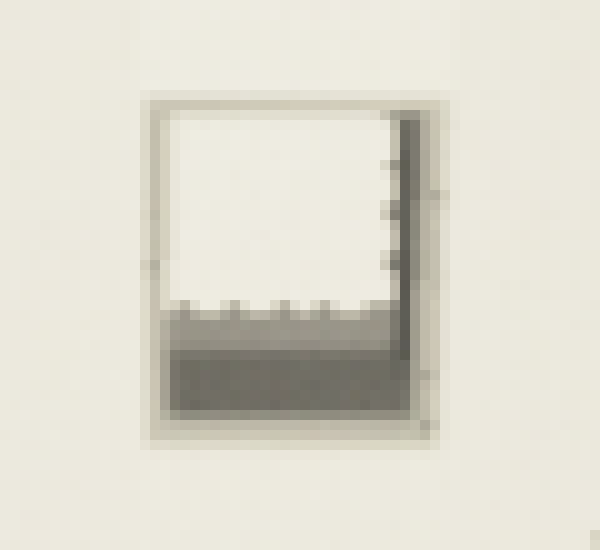

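Request:
arm_command(moves=[[[-0.048, 0.012, 0], [0, 0, 0.075], 0.09], [[-0.096, 0.024, 0], [0, 0, 0.15], 0.09], [[-0.143, 0.036, 0], [0, 0, 0.225], 0.09], [[-0.19, 0.048, 0], [0, 0, 0.3], 0.09], [[-0.235, 0.06, 0], [0, 0, 0.374], 0.09]])

```text
time: 2.2
tool_pos: [0.5293, -0.2437, 0.2266]
tool_rot: [-3.141, -0.0, 0.864]
contact_force: [0.1, 0.3, 0.9]
opening: 0.09
grip_force: 0.0
```

```bash
python3 - <<'E'
from h import *
import pickle
m=robot.camera_model('wrist');im=robot.read_camera('wrist')
pickle.dump((m,im),open('w2.pkl','wb'))
u,v=np.round(proj(m,[.528,-.27,.069])).astype(int);print(u,v)
cv2.imwrite('pics/w2.png',cv2.resize(im[max(v-75,0):v+75,u-100:u+100],(800,600),interpolation=cv2.INTER_CUBIC)[:,:,::-1]); go([.528,-.27,.2],49)
E
```

```text
336 201
shift [-0.0147  0.0122  0.0264] turn [0.0021 0.0033 0.0003] pos [ 0.5285 -0.2508  0.2263] yaw 49.01
```

View pics/w2.png

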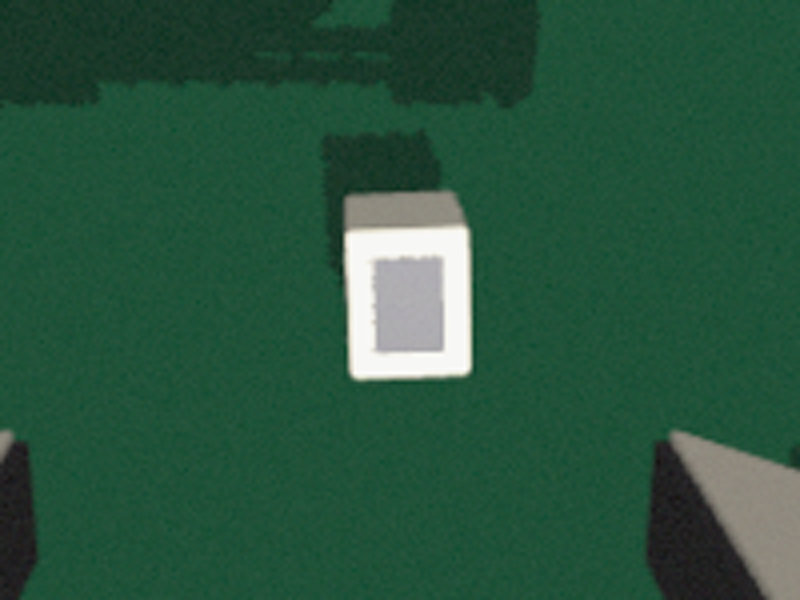

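The wrist view shows the plug standing with its top face at about (338,202). Its long side runs up the image, which matches 34 x 44 mm. The port's mouth rim spans about (324..354, 174..209) in the earlier wrist picture.

```bash
cat >> h.py <<'E'
def face(m,im,box,z,thr=215):
    a,b,c,e=box; g=cv2.GaussianBlur(cv2.cvtColor(im,cv2.COLOR_RGB2GRAY),(3,3),0); mm=np.zeros_like(g); mm[b:e,a:c]=(g[b:e,a:c]>thr)
    q=max(cv2.findContours(mm,cv2.RETR_EXTERNAL,cv2.CHAIN_APPROX_NONE)[0],key=cv2.contourArea)
    W=np.array([onplane(m,*p,z)[:2] for p in q[:,0]])
    r=cv2.minAreaRect((W*1000).astype(np.float32)); return r
E
python3 - <<'E'
from h import *
import pickle
m,im=pickle.load(open('w1.pkl','rb'))
C=np.array([onplane(m,u,v,.038)[:2] for u,v in [(323.8,173.8),(353.9,173.8),(353.5,209.3),(324,209.3)]])
print('port',C.mean(0),np.linalg.norm(C-np.roll(C,-1,0),axis=1))
B=np.array([[.5677,.1221],[.5041,-.0571],[.5979,-.0903],[.6608,.0892]]);c=B.mean(0);print('block',c, 'axis rel', Ro.from_euler('z',-19.4,degrees=True).inv().apply(np.r_[C.mean(0)-c,0]))
m,im=pickle.load(open('w2.pkl','rb'))
for t in (195,215): r=face(m,im,(300,160,380,240),.069,t); print(r)
x,y=np.array(r[0])/1000
go([x,y,.15],49)
E
```

```text
port [ 0.56636003 -0.0307576 ] [0.03535698 0.04437426 0.03598671 0.04436228]
block [0.582625 0.015975] axis rel [ 0.00018126 -0.04948184  0.        ]
((528.7501220703125, -271.66436767578125), (42.60756301879883, 31.940641403198242), 51.382080078125)
((528.7481689453125, -271.8306579589844), (41.855430603027344, 31.7363338470459), 51.382179260253906)
shift [-0.0155  0.0138  0.0764] turn [0.0021 0.0033 0.0003] pos [ 0.5285 -0.2508  0.2263] yaw 49.01
```

Request:
arm_command(moves=[[[-0.0155, 0.0138, 0.03], [0, 0, -0.042], 0.08], [[-0.0155, 0.0138, 0.076], [0, 0, -0.042], 0.08], [[-0.0155, 0.0138, 0.12], [0, 0, -0.042], 0.08], [[-0.0155, 0.0138, 0.16], [0, 0, -0.042], 0.08], [[-0.0155, 0.0138, 0.194], [0, 0, -0.042], 0.08]])

```text
time: 2.75
tool_pos: [0.5296, -0.2619, 0.0305]
tool_rot: [-3.139, -0.0, 0.909]
contact_force: [0.2, 0.2, -0.2]
opening: 0.0803
grip_force: 0.0
```

Request:
arm_command(moves=[[[0, 0, 0], [0, 0, 0], 0.05], [[0, 0, 0], [0, 0, 0], 0.04], [[0, 0, 0], [0, 0, 0], 0.03], [[0, 0, 0], [0, 0, 0], 0.02], [[0, 0, 0], [0, 0, 0], 0.02]], squeeze=20)

```text
time: 3.25
tool_pos: [0.5313, -0.2638, 0.0344]
tool_rot: [3.139, -0.0, 0.907]
contact_force: [-0.5, 0.0, -0.7]
opening: 0.0447
grip_force: 0.0
```

```bash
python3 - <<'E'
from h import *
s=robot.observe();print(s['tool_pos'],s['tool_rot'],s['opening'],s['grip_force'],s['contact_force'])
go([.5664,-.0308,.12],70.6)
E
```

```text
[ 0.53134143 -0.2638412   0.03437493] [ 3.13874787e+00 -3.12710162e-04  9.07032102e-01] 0.04468503400647999 0.0 [-0.46228369  0.03876902 -0.70781808]
shift [ 0.2052 -0.1157 -0.0859] turn [ 2.900e-03  2.000e-04 -3.252e-01] pos [ 0.5313 -0.2638  0.0344] yaw 51.97
```

Request:
arm_command(moves=[[[-0.0078, 0.0028, 0.003], [0, 0, 0], 0.05], [[-0.0078, 0.0028, 0.003], [0, 0, 0], 0.05], [[-0.0078, 0.0028, 0.003], [0, 0, 0], 0.05], [[-0.0078, 0.0028, 0.003], [0, 0, 0], 0.05], [[-0.0078, 0.0028, 0.003], [0, 0, 0], 0.05]])

```text
time: 3.75
tool_pos: [0.5279, -0.2712, 0.0296]
tool_rot: [-3.141, -0.0, 0.907]
contact_force: [-0.6, -0.7, -0.2]
opening: 0.0499
grip_force: 0.0
```

```bash
python3 - <<'E'
from h import *
s=robot.observe();print(s['opening'],s['grip_force'],s['contact_force'],s['qvel'])
go([.5287,-.2717,.031],51.4)
E
```

```text
0.04990682917151079 0.0 [-0.6024393  -0.67104027 -0.2195301 ] [ 3.28519623e-03  1.65622002e-04 -4.58123023e-04  3.05424206e-05
  1.55237211e-03 -5.70179508e-04]
shift [ 0.0001  0.0009 -0.0014] turn [-0.0002 -0.0001  0.0097] pos [ 0.5279 -0.2712  0.0296] yaw 51.96
```

Good, now close and lift.

Request:
arm_command(moves=[[[0, 0, 0], [0, 0, 0], 0.03], [[0, 0, 0], [0, 0, 0], 0.02], [[0, 0, 0], [0, 0, 0], 0.02], [[0, 0, 0], [0, 0, 0], 0.02], [[0, 0, 0], [0, 0, 0], 0.02]], squeeze=20)

```text
time: 4.25
tool_pos: [0.5281, -0.2713, 0.0297]
tool_rot: [3.141, -0.0, 0.907]
contact_force: [0.8, -0.3, -1.0]
opening: 0.0341
grip_force: 20.0
```

Request:
arm_command(moves=[[[0, 0, -0.02], [0, 0, 0], 0.02], [[0, 0, -0.045], [0, 0, 0], 0.02], [[0, 0, -0.07], [0, 0, 0], 0.02], [[0, 0, -0.09], [0, 0, 0], 0.02], [[0, 0, -0.1], [0, 0, 0], 0.02]])

```text
time: 4.75
tool_pos: [0.5285, -0.2717, 0.1316]
tool_rot: [3.139, -0.0, 0.907]
contact_force: [0.1, 0.3, -0.5]
opening: 0.0341
grip_force: 20.0
```

```bash
python3 - <<'E'
from h import *
s=robot.observe();print(s['opening'],s['grip_force'],s['contact_force'])
go([.5664,-.0308,.13],70.6)
E
```

```text
0.034077164564863836 19.9989053606987 [ 0.09384155  0.28916226 -0.53181678]
shift [ 0.2131 -0.1186  0.0013] turn [ 2.600e-03  2.000e-04 -3.253e-01] pos [ 0.5285 -0.2717  0.1316] yaw 51.96
```

Request:
arm_command(moves=[[[0.035, -0.02, 0], [0, 0, -0.06], 0.02], [[0.08, -0.045, 0], [0, 0, -0.13], 0.02], [[0.125, -0.07, 0], [0, 0, -0.2], 0.02], [[0.17, -0.095, 0], [0, 0, -0.27], 0.02], [[0.2131, -0.1186, 0], [0, 0, -0.3253], 0.02]])

```text
time: 5.25
tool_pos: [0.5649, -0.032, 0.1291]
tool_rot: [-3.141, 0.0, 1.234]
contact_force: [0.7, 0.3, -0.4]
opening: 0.0338
grip_force: 20.0
```

Request:
arm_command(moves=[[[0, 0, 0], [0, 0, 0], 0.02], [[0, 0, 0], [0, 0, 0], 0.02], [[0, 0, 0], [0, 0, 0], 0.02], [[0, 0, 0], [0, 0, 0], 0.02], [[0, 0, 0], [0, 0, 0], 0.02]])

```text
time: 5.75
tool_pos: [0.5652, -0.0353, 0.1296]
tool_rot: [-3.141, 0.0, 1.23]
contact_force: [0.7, -0.3, -1.3]
opening: 0.0338
grip_force: 20.0
```

```bash
python3 - <<'E'
from h import *
import pickle
s=robot.observe();print(s['tool_pos'],s['contact_force'])
p,r=T();m=robot.camera_model('wrist');im=robot.read_camera('wrist');pickle.dump((m,im),open('w3.pkl','wb'))
cv2.imwrite('pics/w3.png',im[:,:,::-1])
z=p[2]+.038; print(z,proj(m,[p[0],p[1],z]))
go([.5664,-.0308,.1],70.6)
E
```

```text
[ 0.56515033 -0.03531576  0.12958106] [ 0.74970656 -0.34990219 -1.29260704]
0.16758106119127367 [321.14104343 291.6858934 ]
shift [ 0.0045 -0.0003  0.0296] turn [-0.0001 -0.     -0.0021] pos [ 0.5652 -0.0351  0.1296] yaw 70.48
```

View pics/w3.png

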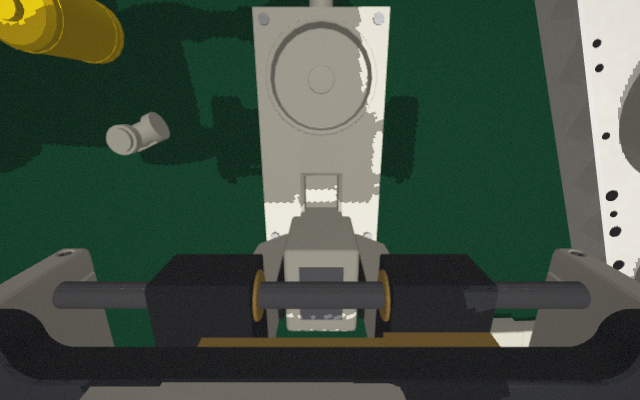

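```bash
python3 - <<'E'
from h import *
import pickle
m,im=pickle.load(open('w3.pkl','rb'));p,r=T(); p=np.array([.56515,-.03515,.1296])
z=p[2]+.0393
for uv in [(287,250),(355,250),(286,331),(357,331)]: print(uv,np.round(r.inv().apply(onplane(m,*uv,z)-p),4))
for uv in [(252,7),(390,7),(304,174),(341,174)]: print(uv,np.round(r.inv().apply(onplane(m,*uv,.038)-p),4))
g=cv2.cvtColor(im,cv2.COLOR_RGB2GRAY); print(g[180,295:350].tolist()); print(g[300,278:300].tolist(),g[300,345:368].tolist()); print(g[240:262,300].tolist(),g[318:340,300].tolist())
E
```

```text
(287, 250) [ 0.022  -0.0149 -0.0393]
(355, 250) [ 0.022   0.0148 -0.0393]
(286, 331) [-0.0213 -0.0168 -0.0393]
(357, 331) [-0.0213  0.0173 -0.0393]
(252, 7) [ 0.1484 -0.0501  0.0916]
(390, 7) [0.1485 0.0495 0.0916]
(304, 174) [ 0.0249 -0.0146  0.0916]
(341, 174) [0.025  0.0168 0.0916]
[152, 154, 152, 154, 152, 141, 134, 130, 126, 108, 120, 146, 151, 152, 151, 153, 152, 152, 152, 151, 152, 152, 152, 151, 151, 152, 150, 152, 152, 150, 154, 150, 150, 150, 150, 150, 152, 152, 151, 149, 151, 145, 114, 109, 129, 131, 131, 144, 153, 152, 153, 150, 152, 149, 153]
[69, 69, 69, 69, 68, 70, 69, 70, 70, 69, 72, 69, 69, 68, 70, 67, 71, 69, 70, 68, 70, 68] [70, 67, 73, 71, 66, 72, 69, 71, 71, 70, 68, 70, 66, 70, 72, 69, 71, 68, 68, 68, 67, 65, 67]
[112, 110, 113, 111, 110, 110, 109, 108, 111, 120, 131, 148, 147, 146, 148, 147, 152, 150, 151, 152, 150, 149] [141, 132, 147, 149, 145, 147, 148, 146, 148, 148, 148, 143, 112, 68, 49, 49, 47, 50, 44, 64, 77, 83]
```

Request:
arm_command(moves=[[[0.0042, 0, 0.01], [0, 0, -0.002], 0.02], [[0.0042, 0, 0.02], [0, 0, -0.002], 0.02], [[0.0042, 0, 0.035], [0, 0, -0.002], 0.02], [[0.0042, 0, 0.047], [0, 0, -0.002], 0.02], [[0.0042, 0, 0.055], [0, 0, -0.002], 0.02]])

```text
time: 6.3
tool_pos: [0.5659, -0.0298, 0.0729]
tool_rot: [-3.139, 0.0, 1.234]
contact_force: [-0.3, 0.3, 0.1]
opening: 0.0336
grip_force: 20.0
```

Request:
arm_command(moves=[[[0, 0, 0.004], [0, 0, 0], 0.02], [[0, 0, 0.008], [0, 0, 0], 0.02], [[0, 0, 0.012], [0, 0, 0], 0.02], [[0, 0, 0.016], [0, 0, 0], 0.02], [[0, 0, 0.02], [0, 0, 0], 0.02]])

```text
time: 6.8
tool_pos: [0.5669, -0.03, 0.0547]
tool_rot: [3.141, -0.0, 1.234]
contact_force: [-0.0, 0.2, -0.8]
opening: 0.0339
grip_force: 20.0
```

```bash
python3 - <<'E'
from h import *
s=robot.observe();print(s['contact_force'],s['torque'])
go([.5664,-.0308,.043],70.6)
E
```

```text
[-0.02560258  0.23460163 -0.80575845] [-0.05076852  0.06961846  0.0070812 ]
shift [-0.001  -0.0002  0.0117] turn [ 0.0007 -0.0002  0.0019] pos [ 0.5669 -0.03    0.0547] yaw 70.71
```

Entered without force. Push home.

Request:
arm_command(moves=[[[-0.0005, 0, 0.003], [0, 0, 0], 0.02], [[-0.0005, 0, 0.006], [0, 0, 0], 0.02], [[-0.0005, 0, 0.009], [0, 0, 0], 0.02], [[-0.0005, 0, 0.012], [0, 0, 0], 0.02], [[-0.0005, 0, 0.0135], [0, 0, 0], 0.02]])

```text
time: 7.3
tool_pos: [0.5667, -0.0305, 0.0425]
tool_rot: [3.141, -0.0, 1.234]
contact_force: [-7.6, 1.1, 23.3]
opening: 0.0339
grip_force: 20.0
```

Request:
arm_command(moves=[[[0, 0, 0], [0, 0, 0], 0.02], [[0, 0, 0], [0, 0, 0], 0.02], [[0, 0, 0], [0, 0, 0], 0.02], [[0, 0, 0], [0, 0, 0], 0.02], [[0, 0, 0], [0, 0, 0], 0.02]])

```text
time: 7.8
tool_pos: [0.5666, -0.0304, 0.0426]
tool_rot: [3.141, -0.0, 1.234]
contact_force: [-4.1, -0.4, 10.9]
opening: 0.0337
grip_force: 20.0
```

Request:
arm_command(moves=[[[0, 0, -0.001], [0, 0, 0], 0.06], [[0, 0, -0.001], [0, 0, 0], 0.07], [[0, 0, -0.001], [0, 0, 0], 0.07], [[0, 0, -0.001], [0, 0, 0], 0.07], [[0, 0, -0.02], [0, 0, 0], 0.07]])

```text
time: 8.3
tool_pos: [0.5648, -0.0301, 0.0591]
tool_rot: [-3.136, 0.001, 1.234]
contact_force: [0.8, 0.2, -0.4]
opening: 0.0677
grip_force: 0.0
```

Request:
arm_command(moves=[[[0, 0, -0.03], [0, 0, 0], 0.09], [[0, 0, -0.07], [0, 0, 0], 0.09], [[0, 0, -0.11], [0, 0, 0], 0.09], [[0, 0, -0.15], [0, 0, 0], 0.09], [[0, 0, -0.165], [0, 0, 0], 0.09]])

```text
time: 8.8
tool_pos: [0.568, -0.0307, 0.2306]
tool_rot: [3.135, -0.001, 1.234]
contact_force: [0.9, -0.9, -0.4]
opening: 0.0897
grip_force: 0.0
```

```bash
python3 - <<'E'
from h import *
p,r=T();m=robot.camera_model('wrist');im=robot.read_camera('wrist')
im2=im[50:350,120:520]; cv2.imwrite('pics/w4.png',cv2.resize(im2,(800,600))[:,:,::-1])
u,v=proj(m,[.5664,-.0308,.082]).astype(int);print(u,v,p)
for t in (140,200):print(face(m,im,(u-30,v-32,u+30,v+32),.082,t))
go([.49,.22,.23],90)
E
```

```text
318 185 [ 0.5680377  -0.03068506  0.23055046]
((566.00634765625, -27.61172866821289), (62.982948303222656, 63.878936767578125), 70.66690063476562)
((566.1976928710938, -27.06875228881836), (61.830238342285156, 63.81002426147461), 70.66814422607422)
shift [ 0.2108 -0.1569  0.0004] turn [ 8.400e-03  1.000e-04 -3.366e-01] pos [ 0.5685 -0.0307  0.2314] yaw 70.72
```

View pics/w4.png

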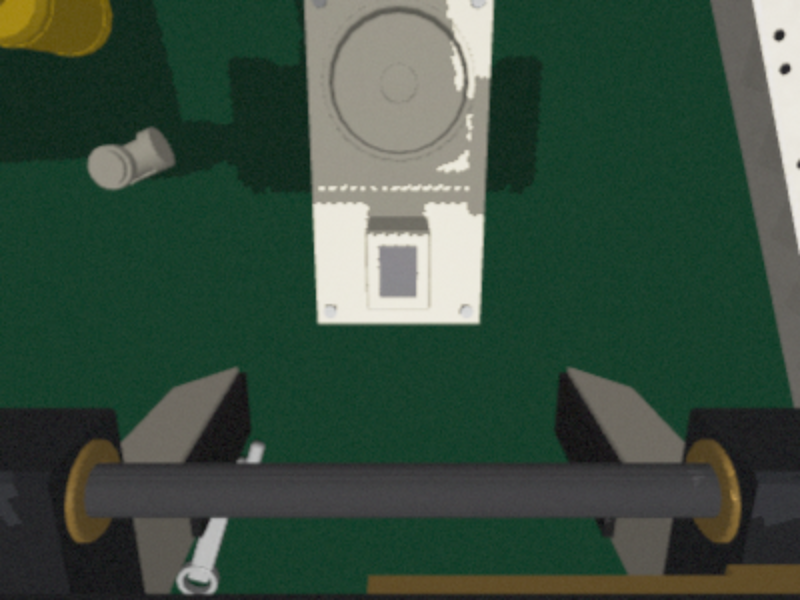

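The plug is home and square, with its top at (318,185) in the wrist picture. Next, the nearer white cartridge.

Request:
arm_command(moves=[[[0.02, -0.011, 0], [0, 0, -0.138], 0.09], [[0.041, -0.022, 0], [0, 0, -0.276], 0.09], [[0.061, -0.034, 0], [0, 0, -0.414], 0.09], [[0.082, -0.045, 0], [0, 0, -0.552], 0.09], [[0.102, -0.056, 0], [0, 0, -0.69], 0.09]])

```text
time: 9.35
tool_pos: [0.5467, 0.0852, 0.225]
tool_rot: [-3.14, -0.001, 1.93]
contact_force: [0.2, -0.1, -0.3]
opening: 0.0901
grip_force: 0.0
```

Request:
arm_command(moves=[[[0.023, 0.004, 0], [0, 0, -0.138], 0.09], [[0.046, 0.009, 0], [0, 0, -0.276], 0.09], [[0.069, 0.013, 0], [0, 0, -0.414], 0.09], [[0.092, 0.018, 0], [0, 0, -0.552], 0.09], [[0.1145, 0.022, 0], [0, 0, -0.69], 0.09]])

```text
time: 9.85
tool_pos: [0.5278, 0.2003, 0.2249]
tool_rot: [-3.14, -0.001, 2.62]
contact_force: [0.3, -0.2, 0.2]
opening: 0.0902
grip_force: 0.0
```

Request:
arm_command(moves=[[[0, 0, 0], [0, 0, 0], 0.09], [[0, 0, 0], [0, 0, 0], 0.09], [[0, 0, 0], [0, 0, 0], 0.09], [[0, 0, 0], [0, 0, 0], 0.09], [[0, 0, 0], [0, 0, 0], 0.09]])

```text
time: 10.35
tool_pos: [0.5286, 0.1986, 0.2262]
tool_rot: [3.142, 0.0, 2.612]
contact_force: [0.5, 0.4, -0.3]
opening: 0.0899
grip_force: 0.0
```

```bash
python3 - <<'E'
from h import *
import pickle
p,r=T();m=robot.camera_model('wrist');im=robot.read_camera('wrist');pickle.dump((m,im),open('w5.pkl','wb'))
cv2.imwrite('pics/w5.png',im[:,:,::-1])
for n,X in [('c2',[.532,.212,.08]),('c1',[.499,.394,.08])]: print(n,proj(m,X))
go([.532,.212,.15],150)
E
```

```text
c2 [333.10099557 181.75220587]
c1 [487.58776154  55.1989028 ]
shift [0.0038 0.0132 0.0762] turn [ 0.0001  0.     -0.0054] pos [0.5286 0.1987 0.2262] yaw 149.69
```

View pics/w5.png

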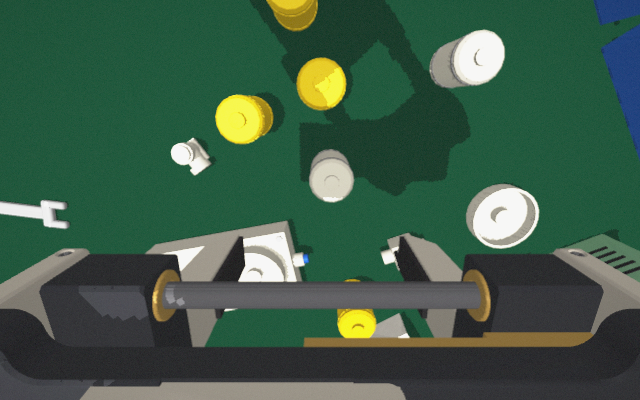

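The nearer cartridge's nipple is at (332,180) and the far one's is at (482,57). Left and right of the nearer one there is free space for the fingers.

```bash
python3 - <<'E'
from h import *
import pickle
m,im=pickle.load(open('w5.pkl','rb'))
a=onplane(m,332,180,.08);b=onplane(m,482,57.5,.08);print(a,b)
for u,v in [(321,84),(241,118),(303,260)]:print(np.round(onplane(m,u,v,.07),3))
go([a[0],a[1],.031],149.7)
E
```

```text
[0.52978841 0.2119387  0.08      ] [0.49824247 0.38885398 0.08      ]
[0.443 0.249 0.07 ]
[0.43  0.164 0.07 ]
[0.599 0.134 0.07 ]
shift [0.0056 0.012  0.1952] turn [ 0.0001  0.     -0.0002] pos [0.5286 0.1987 0.2262] yaw 149.69
```

Request:
arm_command(moves=[[[0.0056, 0.012, 0.03], [0, 0, 0], 0.08], [[0.0056, 0.012, 0.076], [0, 0, 0], 0.08], [[0.0056, 0.012, 0.12], [0, 0, 0], 0.08], [[0.0056, 0.012, 0.16], [0, 0, 0], 0.08], [[0.0056, 0.012, 0.195], [0, 0, 0], 0.08]])

```text
time: 10.9
tool_pos: [0.5292, 0.2121, 0.0293]
tool_rot: [-3.141, -0.001, 2.613]
contact_force: [-0.2, -0.6, 0.1]
opening: 0.0798
grip_force: 0.0
```

Request:
arm_command(moves=[[[0.0056, 0, 0], [0, 0, 0], 0.07], [[0.0, 0, 0], [0, 0, 0], 0.06], [[0, 0, 0], [0, 0, 0], 0.05], [[0, 0, 0], [0, 0, 0], 0.035], [[0, 0, 0], [0, 0, 0], 0.035]], squeeze=25)

```text
time: 11.4
tool_pos: [0.5307, 0.2127, 0.0331]
tool_rot: [3.139, 0.002, 2.614]
contact_force: [-0.3, 0.5, 6.7]
opening: 0.047
grip_force: 24.9
```

```bash
python3 - <<'E'
from h import *
s=robot.observe();print(s['opening'],s['grip_force'],s['contact_force'],s['joint_efforts'])
go([.5298,.2119,.031],149.7)
E
```

```text
0.046998628370586305 24.94186297408305 [-0.3070739   0.48584506  6.69397164] [  0.39637241 -47.89146781 -17.19306171   0.31675737  -0.15482113
   0.04853378]
shift [ 0.0004 -0.0011  0.0021] turn [0.0022 0.0024 0.0013] pos [0.5307 0.2127 0.0331] yaw 149.78
```

Request:
arm_command(moves=[[[0, 0, -0.01], [0, 0, 0], 0.035], [[0, 0, -0.02], [0, 0, 0], 0.035], [[0, 0, -0.03], [0, 0, 0], 0.035], [[0, 0, -0.04], [0, 0, 0], 0.035], [[0, 0, -0.045], [0, 0, 0], 0.035]])

```text
time: 11.9
tool_pos: [0.5302, 0.2128, 0.0778]
tool_rot: [3.14, 0.001, 2.614]
contact_force: [-0.5, -0.1, -0.8]
opening: 0.0467
grip_force: 24.9
```

Request:
arm_command(moves=[[[0, 0, 0], [0, 0, 0], 0.035], [[0, 0, 0], [0, 0, 0], 0.035], [[0, 0, 0], [0, 0, 0], 0.035], [[0, 0, 0], [0, 0, 0], 0.035], [[0, 0, 0], [0, 0, 0], 0.035]])

```text
time: 12.4
tool_pos: [0.5294, 0.2125, 0.0758]
tool_rot: [-3.141, -0.001, 2.614]
contact_force: [0.1, -0.1, -1.7]
opening: 0.047
grip_force: 24.9
```

Request:
arm_command(moves=[[[0, 0, 0], [0, 0, 0], 0.035], [[0, 0, 0], [0, 0, 0], 0.035], [[0, 0, 0], [0, 0, 0], 0.035], [[0, 0, 0], [0, 0, 0], 0.035], [[0, 0, 0], [0, 0, 0], 0.035]])

```text
time: 12.9
tool_pos: [0.5296, 0.2126, 0.0762]
tool_rot: [3.142, 0.0, 2.614]
contact_force: [-0.5, 0.2, -0.8]
opening: 0.0468
grip_force: 24.9
```

Request:
arm_command(moves=[[[0, 0, 0], [0, 0, 0], 0.035], [[0, 0, 0], [0, 0, 0], 0.035], [[0, 0, 0], [0, 0, 0], 0.035], [[0, 0, 0], [0, 0, 0], 0.035], [[0, 0, 0], [0, 0, 0], 0.035]])

```text
time: 13.4
tool_pos: [0.5296, 0.2126, 0.0762]
tool_rot: [3.141, 0.0, 2.614]
contact_force: [0.7, -0.6, -0.8]
opening: 0.0467
grip_force: 24.9
```

```bash
python3 - <<'E'
from h import *
f=[]
for i in range(10):
    robot.read_camera('top'); f.append(robot.observe()['contact_force'][2])
print(np.round(f,2),np.mean(f))
E
```

```text
[-1.64 -1.18  0.37 -0.47 -0.62 -0.49  0.08 -1.39 -1.15 -0.32] -0.6805242335370749
```

It weighs about 0.68 N, so this is the lighter one. Set it down.

Request:
arm_command(moves=[[[0, 0, 0.015], [0, 0, 0], 0.035], [[0, 0, 0.03], [0, 0, 0], 0.035], [[0, 0, 0.037], [0, 0, 0], 0.035], [[0, 0, 0.041], [0, 0, 0], 0.035], [[0, 0, 0.043], [0, 0, 0], 0.035]])

```text
time: 14.4
tool_pos: [0.5297, 0.2126, 0.0332]
tool_rot: [3.142, -0.0, 2.614]
contact_force: [0.0, -0.6, 1.7]
opening: 0.0469
grip_force: 24.9
```

Request:
arm_command(moves=[[[0, 0, 0], [0, 0, 0], 0.035], [[0, 0, 0], [0, 0, 0], 0.035], [[0, 0, 0], [0, 0, 0], 0.035], [[0, 0, 0], [0, 0, 0], 0.035], [[0, 0, 0], [0, 0, 0], 0.035]])

```text
time: 14.9
tool_pos: [0.5297, 0.2126, 0.0334]
tool_rot: [3.141, 0.0, 2.614]
contact_force: [-0.6, -0.6, 0.7]
opening: 0.0469
grip_force: 24.9
```

Request:
arm_command(moves=[[[0, 0, 0], [0, 0, 0], 0.06], [[0, 0, 0], [0, 0, 0], 0.07], [[0, 0, 0], [0, 0, 0], 0.08], [[0, 0, 0], [0, 0, 0], 0.085], [[0, 0, 0], [0, 0, 0], 0.085]])

```text
time: 15.4
tool_pos: [0.5296, 0.2126, 0.0332]
tool_rot: [3.141, 0.0, 2.614]
contact_force: [0.0, -0.3, -0.1]
opening: 0.0819
grip_force: 0.0
```

Request:
arm_command(moves=[[[0, 0, -0.025], [0, 0, 0], 0.09], [[0, 0, -0.07], [0, 0, 0], 0.09], [[0, 0, -0.115], [0, 0, 0], 0.09], [[0, 0, -0.16], [0, 0, 0], 0.09], [[0, 0, -0.19], [0, 0, 0], 0.09]])

```text
time: 15.9
tool_pos: [0.5303, 0.2128, 0.2269]
tool_rot: [3.139, 0.003, 2.614]
contact_force: [0.9, 0.3, 0.1]
opening: 0.0903
grip_force: 0.0
```

```bash
python3 - <<'E'
from h import *
go([.485,.37,.223],149.7)
E
```

```text
shift [0.1183 0.1131 0.0039] turn [0.003  0.003  0.0014] pos [0.5303 0.2128 0.2269] yaw 149.78
```

Request:
arm_command(moves=[[[0.03, 0.028, 0], [0, 0, 0], 0.09], [[0.06, 0.056, 0], [0, 0, 0], 0.09], [[0.09, 0.085, 0], [0, 0, 0], 0.09], [[0.118, 0.113, 0], [0, 0, 0], 0.09], [[0.118, 0.113, 0], [0, 0, 0], 0.09]])

```text
time: 16.4
tool_pos: [0.4825, 0.3738, 0.223]
tool_rot: [3.14, -0.001, 2.619]
contact_force: [0.5, -0.1, 0.6]
opening: 0.0901
grip_force: 0.0
```

Request:
arm_command(moves=[[[0, 0, 0], [0, 0, 0], 0.09], [[0, 0, 0], [0, 0, 0], 0.09], [[0, 0, 0], [0, 0, 0], 0.09], [[0, 0, 0], [0, 0, 0], 0.09], [[0, 0, 0], [0, 0, 0], 0.09]])

```text
time: 16.9
tool_pos: [0.4849, 0.3689, 0.2234]
tool_rot: [3.141, 0.0, 2.613]
contact_force: [-0.5, -0.0, -0.1]
opening: 0.09
grip_force: 0.0
```

```bash
python3 - <<'E'
from h import *
import pickle
p,r=T();m=robot.camera_model('wrist');im=robot.read_camera('wrist');pickle.dump((m,im),open('w6.pkl','wb'))
q=proj(m,[.499,.391,.08]);u,v=q.astype(int);print(q,p)
g=cv2.cvtColor(im,cv2.COLOR_RGB2GRAY);a,b=u-50,v-50;c=np.ascontiguousarray(g[b:v+50,a:u+50])
for lo,hi in ((5,11),(18,28)):
    h=cv2.HoughCircles(cv2.resize(c,None,fx=3,fy=3,interpolation=cv2.INTER_CUBIC),cv2.HOUGH_GRADIENT,1.5,10,param1=80,param2=25,minRadius=lo*3,maxRadius=hi*3)
    if h is not None:
        for x,y,rr in h[0][:4]:
            x,y=(x-1)/3+a,(y-1)/3+b; print(round(x,1),round(y,1),rr/3,np.round(onplane(m,x,y,.08 if lo==5 else .068),4))
cv2.imwrite('pics/w6.png',im[:,:,::-1])
E
```

```text
[345.56547977 186.96664823] [0.48491711 0.36886935 0.22337442]
345.9 186.4 9.05 [0.4987 0.3916 0.08  ]
345.4 182.4 5.2000003 [0.4946 0.3932 0.08  ]
344.4 181.9 22.75 [0.4969 0.3918 0.068 ]
341.4 170.4 19.15 [0.4842 0.3951 0.068 ]
342.4 177.9 27.15 [0.4919 0.3921 0.068 ]
346.9 177.4 27.699999 [0.4939 0.3965 0.068 ]
```

View pics/w6.png

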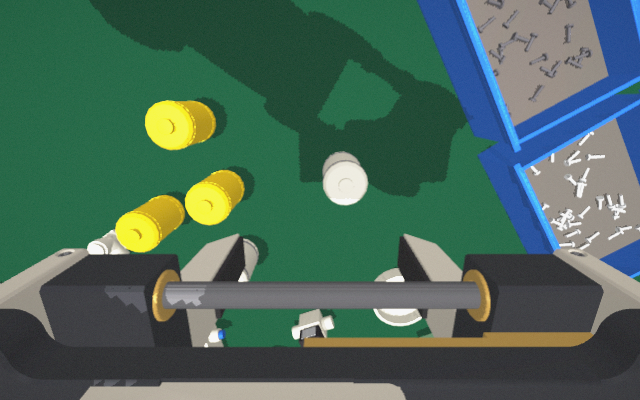

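The cartridge's nipple is at (345,185), with free space on both sides.

Request:
arm_command(moves=[[[0.001, 0.0263, 0.02], [0, 0, 0], 0.085], [[0.001, 0.0263, 0.06], [0, 0, 0], 0.085], [[0.001, 0.0263, 0.11], [0, 0, 0], 0.085], [[0.001, 0.0263, 0.155], [0, 0, 0], 0.085], [[0.001, 0.0263, 0.19], [0, 0, 0], 0.085]])

```text
time: 17.45
tool_pos: [0.496, 0.392, 0.0304]
tool_rot: [-3.139, -0.001, 2.614]
contact_force: [-0.7, -0.2, -0.4]
opening: 0.0851
grip_force: 0.0
```

Request:
arm_command(moves=[[[0, 0, 0], [0, 0, 0], 0.08], [[0.0, 0, 0], [0, 0, 0], 0.07], [[0, 0, 0], [0, 0, 0], 0.06], [[0, 0, 0], [0, 0, 0], 0.05], [[0, 0, 0], [0, 0, 0], 0.035]], squeeze=35)

```text
time: 17.95
tool_pos: [0.4977, 0.3934, 0.0352]
tool_rot: [3.139, 0.001, 2.614]
contact_force: [0.5, 0.8, 0.3]
opening: 0.0526
grip_force: 0.0
```

Request:
arm_command(moves=[[[0, 0, 0], [0, 0, 0], 0.035], [[0.0, 0, 0], [0, 0, 0], 0.035], [[0, 0, 0], [0, 0, 0], 0.035], [[0, 0, 0], [0, 0, 0], 0.035], [[0, 0, 0], [0, 0, 0], 0.035]], squeeze=35)

```text
time: 18.45
tool_pos: [0.4973, 0.3928, 0.0347]
tool_rot: [3.14, 0.001, 2.614]
contact_force: [-1.1, -2.4, 6.9]
opening: 0.0468
grip_force: 35.0
```

Request:
arm_command(moves=[[[0, 0, -0.01], [0, 0, 0], 0.035], [[0, 0, -0.03], [0, 0, 0], 0.035], [[0, 0, -0.06], [0, 0, 0], 0.035], [[0, 0, -0.09], [0, 0, 0], 0.035], [[0, 0, -0.11], [0, 0, 0], 0.035]])

```text
time: 18.95
tool_pos: [0.4973, 0.3932, 0.1459]
tool_rot: [3.139, 0.001, 2.614]
contact_force: [0.0, 0.6, -3.0]
opening: 0.0472
grip_force: 35.0
```

```bash
python3 - <<'E'
from h import *
f=[]
for i in range(12):
    robot.read_camera('top'); f.append(robot.observe()['contact_force'][2])
s=robot.observe();print(np.mean(f),s['opening'],s['torque'])
go([.598,.0588,.142],149.7)
E
```

```text
-2.6668884420739385 0.047125513230767774 [-0.02243199  0.02554046 -0.00889973]
shift [-0.2556 -0.2375  0.0006] turn [-0.0009 -0.0005  0.0013] pos [0.4967 0.3927 0.1426] yaw 149.78
```

2.67 N, so this is the heavier one. Carry it over the cup.

Request:
arm_command(moves=[[[-0.015, -0.014, -0.01], [0, 0, 0], 0.035], [[-0.04, -0.037, -0.015], [0, 0, 0], 0.035], [[-0.068, -0.063, -0.015], [0, 0, 0], 0.035], [[-0.096, -0.09, -0.015], [0, 0, 0], 0.035], [[-0.124, -0.116, -0.015], [0, 0, 0], 0.035]])

```text
time: 20.05
tool_pos: [0.5458, 0.2288, 0.1582]
tool_rot: [3.141, 0.0, 2.614]
contact_force: [-0.3, -0.3, -3.4]
opening: 0.0474
grip_force: 35.0
```

Request:
arm_command(moves=[[[-0.028, -0.026, 0], [0, 0, 0], 0.035], [[-0.056, -0.052, 0], [0, 0, 0], 0.035], [[-0.084, -0.078, 0], [0, 0, 0], 0.035], [[-0.11, -0.102, 0], [0, 0, 0], 0.035], [[-0.126, -0.117, 0.005], [0, 0, 0], 0.035]])

```text
time: 20.55
tool_pos: [0.5967, 0.063, 0.1537]
tool_rot: [3.141, 0.002, 2.612]
contact_force: [0.3, -0.0, -2.9]
opening: 0.0474
grip_force: 35.0
```

Request:
arm_command(moves=[[[0, 0, 0], [0, 0, 0], 0.035], [[0, 0, 0], [0, 0, 0], 0.035], [[0, 0, 0], [0, 0, 0], 0.035], [[0, 0, 0], [0, 0, 0], 0.035], [[0, 0, 0], [0, 0, 0], 0.035]])

```text
time: 21.05
tool_pos: [0.5955, 0.0666, 0.1534]
tool_rot: [3.141, 0.0, 2.616]
contact_force: [0.4, -0.5, -1.7]
opening: 0.0473
grip_force: 35.0
```

```bash
python3 - <<'E'
from h import *
go([.598,.0588,.13],149.7)
E
```

```text
shift [-0.0061 -0.0055  0.0234] turn [0.0003 0.0002 0.0027] pos [0.5955 0.0666 0.1534] yaw 149.86
```

Request:
arm_command(moves=[[[-0.002, -0.002, 0.007], [0, 0, 0], 0.035], [[-0.004, -0.004, 0.014], [0, 0, 0], 0.035], [[-0.006, -0.0055, 0.02], [0, 0, 0], 0.035], [[-0.006, -0.0055, 0.023], [0, 0, 0], 0.035], [[-0.006, -0.0055, 0.023], [0, 0, 0], 0.035]])

```text
time: 21.55
tool_pos: [0.5977, 0.0577, 0.1294]
tool_rot: [-3.141, -0.001, 2.614]
contact_force: [0.3, 0.1, -2.8]
opening: 0.0473
grip_force: 35.0
```

Request:
arm_command(moves=[[[0, 0, 0], [0, 0, 0], 0.035], [[0, 0, 0], [0, 0, 0], 0.035], [[0, 0, 0], [0, 0, 0], 0.035], [[0, 0, 0], [0, 0, 0], 0.035], [[0, 0, 0], [0, 0, 0], 0.035]])

```text
time: 22.05
tool_pos: [0.5981, 0.0579, 0.1304]
tool_rot: [3.141, 0.0, 2.614]
contact_force: [0.7, 0.2, -2.0]
opening: 0.0476
grip_force: 35.0
```

Request:
arm_command(moves=[[[0, 0, 0], [0, 0, 0], 0.035], [[0, 0, 0], [0, 0, 0], 0.035], [[0, 0, 0], [0, 0, 0], 0.035], [[0, 0, 0], [0, 0, 0], 0.035], [[0, 0, 0], [0, 0, 0], 0.035]])

```text
time: 22.55
tool_pos: [0.598, 0.0579, 0.1302]
tool_rot: [3.141, -0.0, 2.614]
contact_force: [0.5, 0.3, -2.8]
opening: 0.0476
grip_force: 35.0
```

```bash
python3 - <<'E'
from h import *
import pickle
s=robot.observe();print(s['tool_pos'],s['opening'],s['contact_force'])
d=pickle.load(open('d0.pkl','rb'))
# numeric check: lighter cartridge and bystanders unmoved (side & top blobs vs. start); heavy one's outline upright
for n in ('top','side'):
    m=robot.camera_model(n); im=robot.read_camera(n); df=cv2.absdiff(im,d[n][1]).max(2)
    hsv=cv2.cvtColor(im,cv2.COLOR_RGB2HSV); mk=((hsv[...,1]<70)&(hsv[...,2]>80)).astype(np.uint8)
    X=proj(m,[.53,.2125,.04]).astype(int); a,b=X-22
    nn,_,st,ce=cv2.connectedComponentsWithStats(mk[b:b+44,a:a+44]); i=1+np.argmax(st[1:,4]); c=ce[i]+[a,b]
    print(n,'lighter',st[i],np.round(onplane(m,*c,.04),3))
    for k,P in dict(tin=(446,190),shell=(386,157),elbow=(280,237),valve=(229,156),dish=(187,150),spanner=(361,260)).items():
        if n=='top': u,v=P; print(k,df[v-10:v+10,u-10:u+10].mean().round(1),end=' ')
E
```

```text
[0.59803977 0.05789312 0.13021371] 0.04758038876472082 [ 0.52993012  0.29602357 -2.77025117]
top lighter [  13    0   31   44 1007] [0.535 0.185 0.04 ]
tin 2.8 shell 4.6 elbow 96.2 valve 5.4 dish 4.7 spanner 4.9 side lighter [ 10   5  23  37 719] [0.531 0.214 0.04 ]
```

The side view shows the lighter cartridge standing where it was set down, with the same outline as before. The elbow is hidden by the arm in the top view. Handing in.

```bash
python3 -c "
from cell import robot
print(robot.hand_in())"
```

```text
the job is handed in; nothing more can be done
None
```

I handed the job in at about 23 s; the hand-in call returned no verdict. The plug is home and released. The lighter cartridge (about 0.7 N) is standing on the bench, and the heavier one (about 2.7 N) is held upright over the cup with its foot about 4 cm above the rim. At the end the arm hid the elbow from the top camera, so I couldn't confirm it hadn't moved; the other five bystanders looked unmoved.

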